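# Tip the mortised leg block over the stop onto the glue-up board

### The job

The leg block with the mortise in its top end stands on the bench beside the steel stop along the near edge of the glue-up board. Push it against the stop and tip it over so that it lies flat on the board on its broad side, squarely across the stop, its foot end staying at the stop (a few centimetres of overhang are fine). Leave the solid block and the glue bottle where they stand.

Things in the scene. Friction and masses are not known exactly. Their poses are not given: they have to be found in the camera images.
- leg_center (a point): Leg block to tip: brown wood, 60 x 100 x 130 mm, about 0.5 kg, standing on end, with an open 26 x 52 mm mortise, 45 mm deep, in its top. Point: block centre, 65 mm above its foot. Axes: x across the 60 mm thickness, towards the stop; y along the 100 mm width; z foot to mortised end (up at the start). Its broad face stands 5 to 12 mm short of the stop, parallel within 5 degrees.
- stop (a point): Fixed dark steel strip, 440 mm long: near edge of a plywood board 260 mm deep, flush with it, top 12 mm above the bench. Point: middle of the strip's upper near edge, over which the block tips. Axes: x level, square to the stop, from the blocks over the board; y along the stop; z up. A bar clamp is fixed across the board 215 to 255 mm beyond the stop, up to 66 mm high.
- spacer_center (a point): Solid block that stays: brown wood, 60 x 100 x 110 mm, plain closed top, standing on end beside the leg block at the same stop, 60 to 130 mm of free space between the two. Point: its centre, 55 mm above its foot; axes as for the leg block.
- glue_center (a point): White glue bottle that stays: 60 mm across, 170 mm tall, standing on the bench off the stop's right-hand end (seen from the robot). Point: its centre, 85 mm above its foot; z up.
Things that resemble listed ones, but are neither listed nor needed, are in the scene too. Leave any blue or turquoise look-alike of the part that bears leg_center alone.

How it is judged:
At the end, for the whole second after the job is handed in: The leg block lies at rest on the board on the broad face that faced the stop (flat within 10 degrees), its long axis square to the stop within 12 degrees, and its centre 15 to 85 mm beyond the stop's edge (foot end from 50 mm overhanging to 20 mm inside) (angle between leg_center's own x axis and vertical above 2.967 rad and angle between the z axis of leg_center and the x axis of stop, either way round below 0.21 rad and x of leg_center in the frame of stop between 0.015 and 0.085 m and z of leg_center in the frame of stop between 0.024 and 0.036 m and linear speed of leg below 0.02 m/s); the robot touches nothing.
It fails at once if the solid block is moved by more than 20 mm or tipped (distance of spacer_center from where it was at the start of the episode above 0.02 m or angle between spacer_center's own z axis and vertical above 0.35 rad).
It fails at once if the glue bottle is moved by more than 20 mm or tipped (distance of glue_center from where it was at the start of the episode above 0.02 m or angle between glue_center's own z axis and vertical above 0.35 rad).
It also fails if it takes over 32 s, if anything falls off the work surface, if the arm or the gripper's body presses on something with over 40 N, if the wrist force passes 120 N, or if a joint passes its speed limit or range.

### The arm

A 6-joint arm with a two-finger parallel gripper is mounted at the origin on the work surface. World frame = base frame: x ahead of the robot, y to its left, z up, the work surface at z = 0. Lengths are in m, angles in rad, forces in N, time in s.
With the tool pointing down it reaches from about 0.275 to 0.825 m from the base axis. Payload 5.2 kg.
Tool frame: the origin (TCP) lies at the very end of the fingers, on their centre line; the grasp point (between the pads) lies 19 mm behind it; z points along the fingers, x is the direction in which the jaws open and shut, and the axes are right-handed (so a half turn about z gives the same grasp; the last joint's range is limited). The gripper opens to 93 mm and grips with 3 to 60 N. Pads are 15 mm wide; open, the fingers measure 128 mm over their backs; the gripper's body (75 mm by 188 mm) begins 65 mm behind the grasp point.
Start: joints at [1.134, 0.259, 1.535, -0, 1.348, -0.203], TCP at [0.127, 0.535, 0.219] pointing down, gripper open.
Joint ranges: [-3.14, 3.14], [-0.91, 2.08], [0.19, 2.58], [-1.22, 4.36], [0.22, 2.71], [-3.12, 3.12]. Speed limits (rad/s): [2.57, 2.57, 3.14, 3.14, 3.14, 3.14].

### API

Orientations are given as [roll, pitch, yaw] about the fixed x, y, z axes, in that order (R = Rz(yaw) Ry(pitch) Rx(roll)).
In Python, from workcell import env gives the robot as it stands.
- The arm moves only by the tool jog_arm, never from a script. Its argument "steps" is a list of rows, each an object with "hand": the gripper command: -1 is shut, 1 is fully open, values between are in proportion; "translation": the shift along the tool's x, y, z in m, a list of three; "turn": the turn about the tool's z in rad. A call has 1 to 10 rows; each row is the pose to reach, as a shift and turn from the pose commanded when the call began, along the tool's axes at that moment; what a row does not reach only later rows make up. A row lasts 1/8 s, in which the tool goes at most 62.5 mm and 10.7 degrees, less where a joint would pass 70% of its speed; a pose out of reach is approached as far as the arm can. A call with a gripper value outside its range is refused whole. The fingers move at their own pace and stop on an object; "force" is the grip in N (left out, the last holds). Time passes only in rows, so rows that repeat a pose let the fingers close. It gives the time, the measured TCP pose, the force and the opening at its end, in the units of the state.
- env.sense(): the state, without advancing time (a new reading comes with each control period).
- env.capture(name): name is "scene" or "top"; returns a dict with "color" (400x640x3 uint8, red, green, blue), "vertical_fov" (degrees; the focal length in pixels is half the picture's height over the tangent of half this angle, whatever the lens; pixels are square), "cx", "cy" (the principal point, pixels), "R" (3x3) and "t" (3): a world point X has camera coordinates R X + t. Camera axes: x right, y down, z forward; pixel columns grow to the right and rows downward; lengths in m; the calibration is good to about 2 mm. A picture is of the moment at which its call begins. There is no depth.
- env.close_job(): hands the job in, once; it reports no verdict.
The state is a dict: "clock": time; "qpos": joint angles; "dq": joint speeds; "joint_torque": joint torques, N m; "tool_pos": TCP position; "tool_rot": TCP orientation; "wrist_force": force on the tool from outside, world axes, zero at the start; "torque": the same for the moment, N m; "opening": finger opening in m.
Only numpy, scipy, OpenCV 4.12 (cv2) and the standard library are available. Lean on these libraries where they do the work, as an engineer would, in place of code of your own. Each camera call takes 0.05 s, during which the arm holds its last target.

## Working session

There is one attempt and no reset: what is moved stays moved. The work goes in short steps, Python scripts to look and compute and a tool call to move; the robot and the scene stay as the last step left them, time stands still between calls to the robot, and variables do not carry over. Pictures are saved under pics/ and viewed, and the job is handed in when it is done.

Besides the shell and the picture viewer there is one more tool, called in YAML: its name, and indented under it one key for each argument. jog_arm: Moves the arm, as the interface text tells. Its arguments: {"type":"object","properties":{"steps":{"type":"array","items":{"type":"object","properties":{"hand":{"type":"number"},"translation":{"type":"array","items":{"type":"number"}},"turn":{"type":"number"}}}},"force":{"type":"number"}},"required":["steps"]}

```bash
mkdir -p pics; ls; python3 - <<'E'
from workcell import env
import cv2,pickle
s=env.sense();print(s)
for n in("scene","top"):
    c=env.capture(n);cv2.imwrite(f"pics/{n}0.png",c["color"][:,:,::-1]);pickle.dump(c,open(f"{n}0.pkl","wb"))
    print({k:v for k,v in c.items() if k!="color"})
E
```

```text
pics
{'clock': 0.0, 'qpos': array([ 1.13419253e+00,  2.59319173e-01,  1.53603794e+00,  2.05054654e-05,
        1.34798879e+00, -2.02778265e-01]), 'dq': array([-0.00041178, -0.00107751, -0.00048821, -0.00044171, -0.00161192,
       -0.00021074]), 'joint_torque': array([ 8.07413944e-04, -4.37320197e+01, -2.84000444e+01,  7.17955688e-02,
        4.11927758e-02, -1.54876657e-04]), 'tool_pos': array([0.12716862, 0.53456076, 0.21784864]), 'tool_rot': array([-3.14121998e+00,  1.71329641e-03,  1.33696657e+00]), 'wrist_force': array([-0.65131598, -0.2366766 ,  0.25256427]), 'torque': array([-0.01021391,  0.03385496,  0.00687323]), 'opening': 0.09268511868489814}
{'vertical_fov': 45.78386384011858, 'cx': 326.0624125240385, 'cy': 195.1292030012265, 'R': array([[ 0.26555095,  0.96404169,  0.01031055],
       [ 0.70584988, -0.18712359, -0.68319887],
       [-0.65670285,  0.18870181, -0.73015957]]), 't': array([-0.19802333, -0.35928213,  1.72619642])}
{'vertical_fov': 46.53726500489926, 'cx': 327.602151374667, 'cy': 201.82274101682833, 'R': array([[-5.02826349e-02, -9.98734717e-01, -7.87940570e-04],
       [-9.76385932e-01,  4.93233911e-02, -2.10327636e-01],
       [ 2.10100376e-01, -9.80649363e-03, -9.77630638e-01]]), 't': array([0.09804351, 0.6082297 , 1.06321329])}
```

View pics/scene0.png

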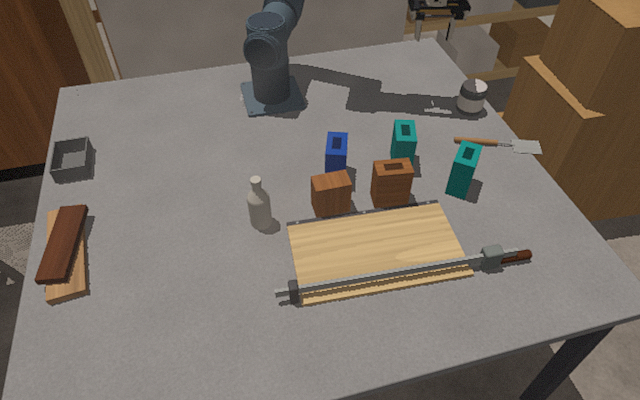

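View pics/top0.png

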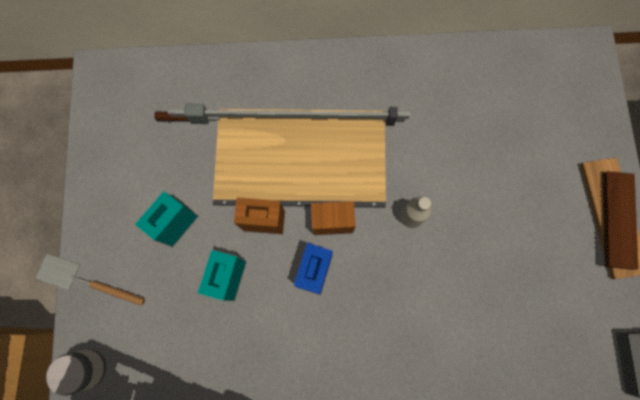

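The scene shows these look-alikes, by top-view pixel: a brown mortised block (259,212), a brown plain-topped block (333,216), teal mortised blocks (166,218) and (222,274), and a blue one (314,268). The stop edge runs along row ~203 and the bottle is at (418,210). By the description I choose the brown mortised block at (259,212), and check it in a close crop.

```bash
python3 - <<'E'
import cv2
a=cv2.imread("pics/top0.png")[180:250,200:400]
cv2.imwrite("pics/topc.png",cv2.resize(a,None,fx=4,fy=4,interpolation=cv2.INTER_CUBIC))
a=cv2.imread("pics/scene0.png")[140:240,270:470]
cv2.imwrite("pics/scenec.png",cv2.resize(a,None,fx=4,fy=4,interpolation=cv2.INTER_CUBIC))
E
```

```text
(no output)
```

View pics/topc.png

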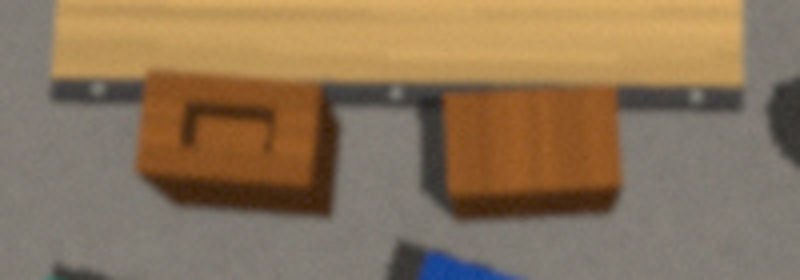

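View pics/scenec.png

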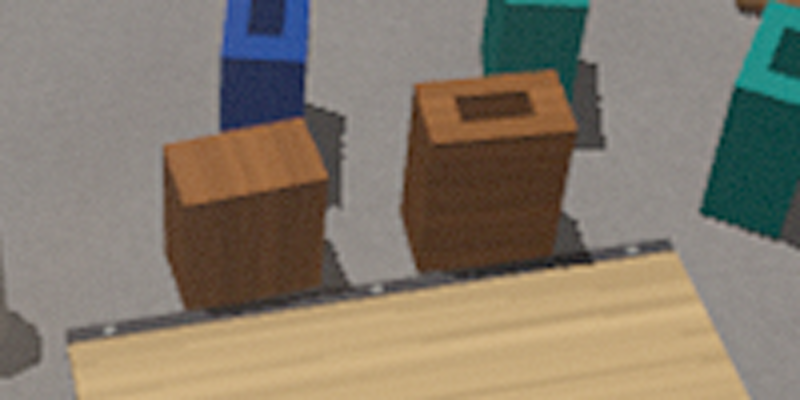

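The crop confirms it: this brown top has an open mortise, and the other brown top is plain. Next I turn the corners into positions.

```bash
cat > h.py <<'E'
import numpy as np,pickle
def ray(c,uv,z):
    f=200/np.tan(np.radians(c["vertical_fov"])/2)
    d=np.array([(uv[0]-c["cx"])/f,(uv[1]-c["cy"])/f,1]);R=c["R"];o=-R.T@c["t"];d=R.T@d
    return o+d*(z-o[2])/d[2]
def proj(c,X):
    f=200/np.tan(np.radians(c["vertical_fov"])/2)
    p=c["R"]@X+c["t"];return np.array([f*p[0]/p[2]+c["cx"],f*p[1]/p[2]+c["cy"]])
E
python3 - <<'E'
from h import *
np.set_printoptions(precision=4,suppress=True)
T=pickle.load(open("top0.pkl","rb"));S=pickle.load(open("scene0.pkl","rb"))
t=lambda p:(p[0]/4+199.6,p[1]/4+179.6)
s=lambda p:(p[0]/4+269.6,p[1]/4+139.6)
def q(n,c,m,ps,z):
    P=np.array([ray(c,m(p),z) for p in ps])[:,:2];print(n,P.tolist() if 0 else P.round(4).tolist(),"mean",P.mean(0))
    e=[np.linalg.norm(P[i]-P[(i+1)%len(P)]) for i in range(len(P))];print("  edges",np.round(e,4),"dir deg",[round(float(np.degrees(np.arctan2(*(P[(i+1)%len(P)]-P[i])[::-1]))),1) for i in range(len(P))])
q("leg top",T,t,[(148,70),(322,84),(312,187),(138,172)],.13)
q("leg scene",S,s,[(415,84),(556,70),(577,130),(434,146)],.13)
q("sp top",T,t,[(444,92),(615,87),(621,187),(449,195)],.11)
q("sp scene",S,s,[(165,145),(302,119),(327,178),(182,206)],.11)
q("stop top",T,t,[(52,100),(742,108)],.012)
q("stop far edge top",T,t,[(52,80),(742,88)],.012)
q("stop scene far edge",S,s,[(69,343),(672,252)],.012)
q("stop scene near",S,s,[(67,330),(668,240)],.012)
E
```

```text
leg top [[0.6199, 0.2752], [0.6067, 0.1761], [0.5475, 0.1835], [0.5611, 0.2814]] mean [0.5838 0.2291]
  edges [0.1    0.0596 0.0989 0.0592] dir deg [-97.6, 172.9, 82.1, -6.0]
leg scene [[0.5498, 0.1878], [0.5612, 0.2875], [0.6207, 0.2784], [0.6106, 0.1799]] mean [0.5856 0.2334]
  edges [0.1003 0.0602 0.099  0.0613] dir deg [83.4, -8.7, -95.9, 172.6]
sp top [[0.6028, 0.1073], [0.6008, 0.0079], [0.5419, 0.0081], [0.5422, 0.107]] mean [0.5719 0.0576]
  edges [0.0995 0.0589 0.099  0.0606] dir deg [-91.2, 179.8, 89.8, 0.3]
sp scene [[0.5441, 0.0114], [0.5434, 0.1091], [0.6024, 0.1087], [0.6026, 0.0082]] mean [0.5731 0.0593]
  edges [0.0978 0.0589 0.1005 0.0586] dir deg [90.4, -0.4, -89.9, 176.9]
stop top [[0.6313, 0.3587], [0.604, -0.0782]] mean [0.6176 0.1402]
  edges [0.4377 0.4377] dir deg [-93.6, 86.4]
stop far edge top [[0.6443, 0.3587], [0.6169, -0.0792]] mean [0.6306 0.1397]
  edges [0.4387 0.4387] dir deg [-93.6, 86.4]
stop scene far edge [[0.6177, -0.0763], [0.6464, 0.3596]] mean [0.632  0.1417]
  edges [0.4369 0.4369] dir deg [86.2, -93.8]
stop scene near [[0.606, -0.0752], [0.6348, 0.3618]] mean [0.6204 0.1433]
  edges [0.4379 0.4379] dir deg [86.2, -93.8]
```

```bash
python3 - <<'E'
import cv2
a=cv2.imread("pics/top0.png")[180:310,120:350]
cv2.imwrite("pics/topd.png",cv2.resize(a,None,fx=3,fy=3,interpolation=cv2.INTER_CUBIC))
E
```

```text
(no output)
```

View pics/topd.png

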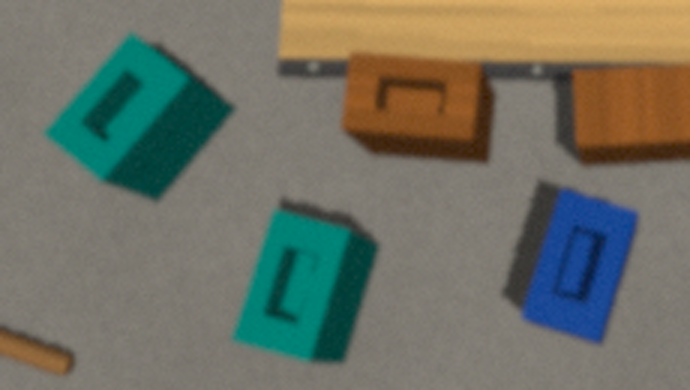

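The brown block sits clear of the others. The nearest look-alikes are teal (corner 278,206) and blue (corner 560,188). I work out the clearances in the stop frame.

```bash
python3 - <<'E'
from h import *
np.set_printoptions(precision=4,suppress=True)
T=pickle.load(open("top0.pkl","rb"))
t=lambda p:(p[0]/3+119.6,p[1]/3+179.6)
o=np.array([.619,.1415]);a=np.radians(-3.7);x=np.array([np.cos(a),np.sin(a)]);y=np.array([-x[1],x[0]])
for n,ps in(("teal",[(278,206),(350,232),(312,360),(235,338)]),("blue",[(560,188),(637,212),(602,342),(523,318)])):
  for z in(.13,):
    P=[ray(T,t(p),z)[:2]-o for p in ps];print(n,z,[(round(float(p@x),3),round(float(p@y),3)) for p in P],[round(float(np.linalg.norm(P[i]-P[i-1])),3) for i in range(4)])
# target & delta in tool frame (start)
tp=np.array([.12717,.53456,.21785]);yaw=1.33697
tx=np.array([np.cos(yaw),np.sin(yaw)]);ty=np.array([np.sin(yaw),-np.cos(yaw)])
for xs in(-.11,-.10,-.095):
  w=o+xs*x+.0871*y;d=w-tp[:2];print(xs,w,"tool dx,dy",d@tx,d@ty)
print("turn",-(np.radians(86.3)-yaw))
E
```

```text
teal 0.13 [(-0.126, 0.181), (-0.144, 0.127), (-0.237, 0.149), (-0.222, 0.206)] [0.1, 0.058, 0.096, 0.059]
blue 0.13 [(-0.109, -0.028), (-0.126, -0.086), (-0.222, -0.062), (-0.205, -0.003)] [0.099, 0.06, 0.098, 0.06]
-0.11 [0.5149 0.2355] tool dx,dy -0.2010791108177692 0.4464187749087246
-0.1 [0.5248 0.2349] tool dx,dy -0.19939468812102967 0.45627589011443814
-0.095 [0.5298 0.2345] tool dx,dy -0.1985524767726599 0.4612044477172949
turn -0.1692491444711064
```

jog_arm:
  steps:
    - {"hand":0,"translation":[-0.025,0.055,0],"turn":-0.02}
    - {"hand":0,"translation":[-0.05,0.11,0],"turn":-0.04}
    - {"hand":0,"translation":[-0.075,0.165,0],"turn":-0.06}
    - {"hand":0,"translation":[-0.1,0.22,0],"turn":-0.08}
    - {"hand":0,"translation":[-0.125,0.28,0],"turn":-0.1}
    - {"hand":0,"translation":[-0.15,0.34,0],"turn":-0.13}
    - {"hand":0,"translation":[-0.17,0.395,0],"turn":-0.15}
    - {"hand":0,"translation":[-0.19,0.44,0],"turn":-0.17}
    - {"hand":0,"translation":[-0.199,0.461,0],"turn":-0.17}
    - {"hand":0,"translation":[-0.199,0.461,0],"turn":-0.17}

```text
clock: 1.35
tool_pos: [0.5301, 0.234, 0.2179]
tool_rot: [-3.14, 0.0, 1.505]
wrist_force: [-0.3, -0.2, -0.9]
opening: 0.0463
```

jog_arm:
  steps:
    - {"hand":0,"translation":[0,0,0.05],"turn":0}
    - {"hand":0,"translation":[0,0,0.1],"turn":0}
    - {"hand":0,"translation":[0,0,0.14],"turn":0}
    - {"hand":0,"translation":[0,0,0.158],"turn":0}
    - {"hand":0,"translation":[0,0,0.158],"turn":0}

```text
clock: 1.98
tool_pos: [0.5269, 0.2359, 0.0593]
tool_rot: [-3.137, 0.001, 1.509]
wrist_force: [-0.7, -0.8, 0.8]
opening: 0.0469
```

```bash
cat > look.py <<'E'
import sys,cv2,pickle,numpy as np
from workcell import env
k=sys.argv[1];ims=[]
for n,(r,c) in(("top",(150,180)),("scene",(110,270))):
    im=env.capture(n);pickle.dump(im,open(f"{n}{k}.pkl","wb"))
    a=im["color"][r:r+130,c:c+200,::-1];ims.append(cv2.resize(a,None,fx=4 if 0 else 2,fy=2,interpolation=cv2.INTER_CUBIC))
cv2.imwrite(f"pics/l{k}.png",cv2.resize(np.vstack(ims),None,fx=1.15,fy=1.15))
s=env.sense();print(s["clock"],s["tool_pos"],s["wrist_force"])
E
python3 look.py 1
```

```text
2.075 [0.5292559  0.23586246 0.06151168] [ 0.5292013  -1.15340931 -0.4931058 ]
```

View pics/l1.png

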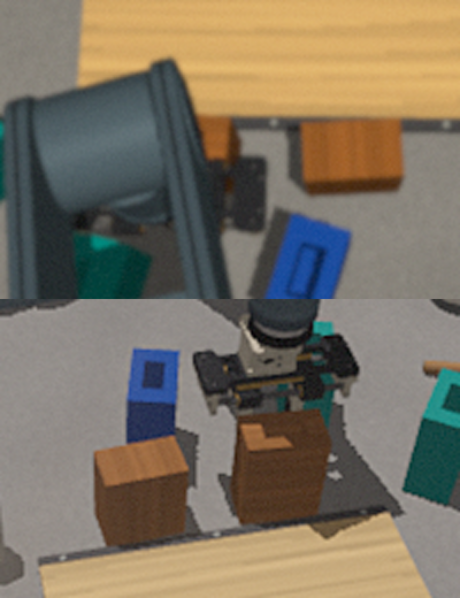

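Fingers are down behind the leg block (scene view, below centre), clear of the blue block and spacer. Now the slow push to the stop.

jog_arm:
  steps:
    - {"hand":0,"translation":[0,0.004,0],"turn":0}
    - {"hand":0,"translation":[0,0.008,0],"turn":0}
    - {"hand":0,"translation":[0,0.011,0],"turn":0}
    - {"hand":0,"translation":[0,0.014,0],"turn":0}
    - {"hand":0,"translation":[0,0.017,0],"turn":0}
    - {"hand":0,"translation":[0,0.02,0],"turn":0}
    - {"hand":0,"translation":[0,0.022,0],"turn":0}
    - {"hand":0,"translation":[0,0.024,0],"turn":0}
    - {"hand":0,"translation":[0,0.024,0],"turn":0}

```text
clock: 3.2
tool_pos: [0.5536, 0.2332, 0.0606]
tool_rot: [-3.141, 0.0, 1.507]
wrist_force: [-2.2, -0.5, 0.7]
opening: 0.0466
```

```bash
python3 look.py 2
```

```text
3.3 [0.55362839 0.2332     0.06056462] [-2.48953019 -0.02985995 -0.32690809]
```

View pics/l2.png

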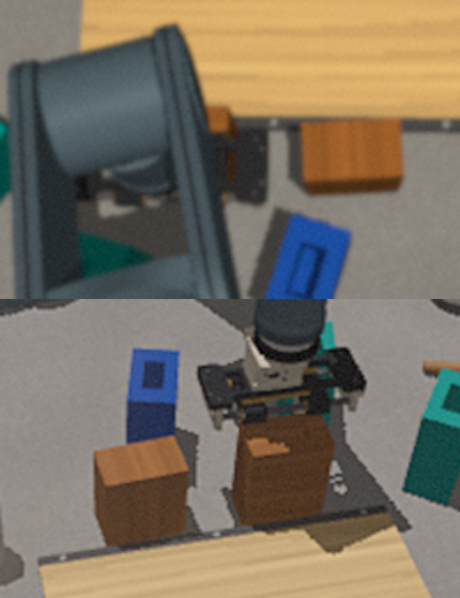

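Contact is made (2.5 N). The block is upright with its foot near the stop. I push a little more to seat it.

jog_arm:
  steps:
    - {"hand":0,"translation":[0,0.002,0],"turn":0}
    - {"hand":0,"translation":[0,0.004,0],"turn":0}
    - {"hand":0,"translation":[0,0.006,0],"turn":0}
    - {"hand":0,"translation":[0,0.006,0],"turn":0}

```text
clock: 3.8
tool_pos: [0.5566, 0.233, 0.0607]
tool_rot: [-3.136, 0.001, 1.507]
wrist_force: [-11.9, -0.1, 8.6]
opening: 0.0464
```

```bash
python3 look.py 3; python3 - <<'E'
import pickle,cv2
a=pickle.load(open("scene3.pkl","rb"))["color"][140:230,330:450,::-1]
cv2.imwrite("pics/c3.png",cv2.resize(a,None,fx=6,fy=6,interpolation=cv2.INTER_CUBIC))
E
```

```text
3.9 [0.55662076 0.23303527 0.06075945] [-11.43629374   0.47632356   8.20033099]
```

View pics/c3.png

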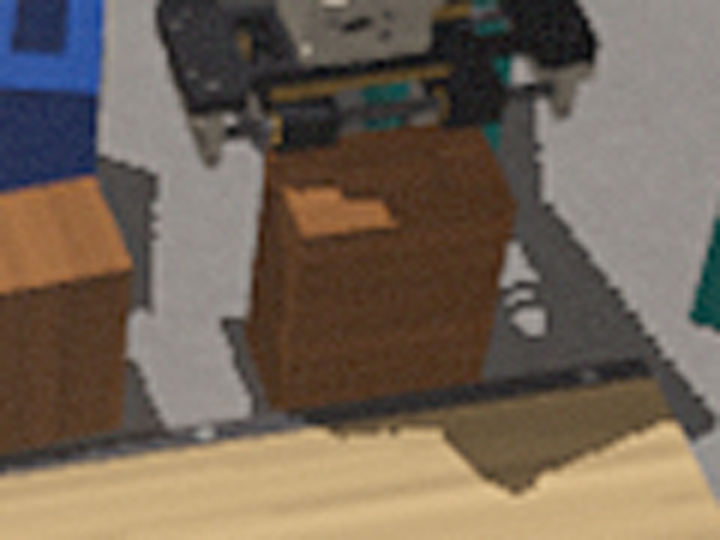

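The block is seated: 12 N horizontal, with friction lifting at the finger, foot edge along the stop at crop (270,410)-(480,375), still upright. I back off and raise for the tipping push.

jog_arm:
  steps:
    - {"hand":0,"translation":[0,-0.006,0],"turn":0}
    - {"hand":0,"translation":[0,-0.012,0],"turn":0}
    - {"hand":0,"translation":[0,-0.012,-0.02],"turn":0}
    - {"hand":0,"translation":[0,-0.012,-0.042],"turn":0}
    - {"hand":0,"translation":[0,-0.006,-0.042],"turn":0}
    - {"hand":0,"translation":[0,-0.003,-0.042],"turn":0}
    - {"hand":0,"translation":[0,-0.003,-0.042],"turn":0}

```text
clock: 4.78
tool_pos: [0.5561, 0.2328, 0.1014]
tool_rot: [-3.139, 0.0, 1.507]
wrist_force: [-1.0, 0.6, -0.3]
opening: 0.0465
```

```bash
python3 look.py 4; python3 - <<'E'
import pickle,cv2
a=pickle.load(open("scene4.pkl","rb"))["color"][140:230,330:450,::-1]
cv2.imwrite("pics/c4.png",cv2.resize(a,None,fx=6,fy=6,interpolation=cv2.INTER_CUBIC))
E
```

```text
4.875 [0.55609022 0.23275367 0.10146674] [-1.21033169 -0.22268627 -1.95741809]
```

View pics/c4.png

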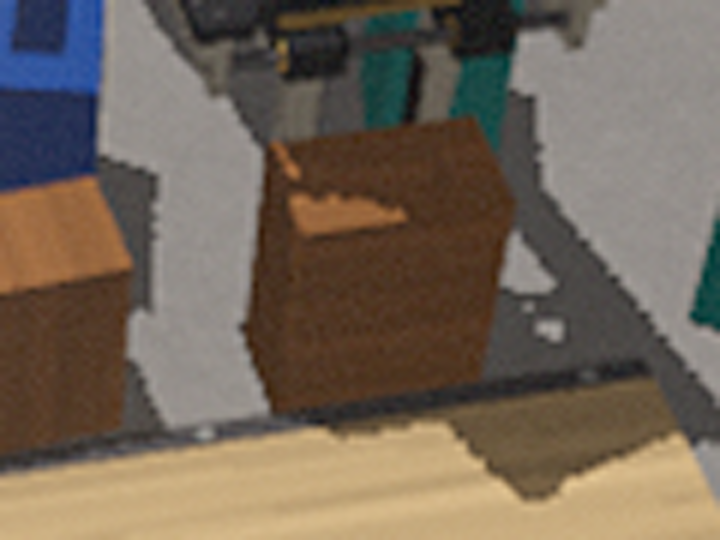

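The block stands square against the stop, with both fingers behind the upper near face (crop 300,110 and 435,100). Tipping starts.

jog_arm:
  steps:
    - {"hand":0,"translation":[0,0.004,-0.002],"turn":0}
    - {"hand":0,"translation":[0,0.009,-0.0045],"turn":0}
    - {"hand":0,"translation":[0,0.014,-0.007],"turn":0}
    - {"hand":0,"translation":[0,0.019,-0.009],"turn":0}
    - {"hand":0,"translation":[0,0.024,-0.0105],"turn":0}
    - {"hand":0,"translation":[0,0.028,-0.012],"turn":0}

```text
clock: 5.62
tool_pos: [0.5852, 0.2311, 0.1148]
tool_rot: [3.141, -0.0, 1.507]
wrist_force: [-1.1, 0.4, -0.9]
opening: 0.0466
```

```bash
python3 look.py 5; python3 - <<'E'
import pickle,cv2
a=pickle.load(open("scene5.pkl","rb"))["color"][140:230,330:450,::-1]
cv2.imwrite("pics/c5.png",cv2.resize(a,None,fx=6,fy=6,interpolation=cv2.INTER_CUBIC))
E
```

```text
5.725 [0.58542865 0.23114865 0.11493216] [-0.72035604 -0.49298082 -0.21830805]
```

View pics/c5.png

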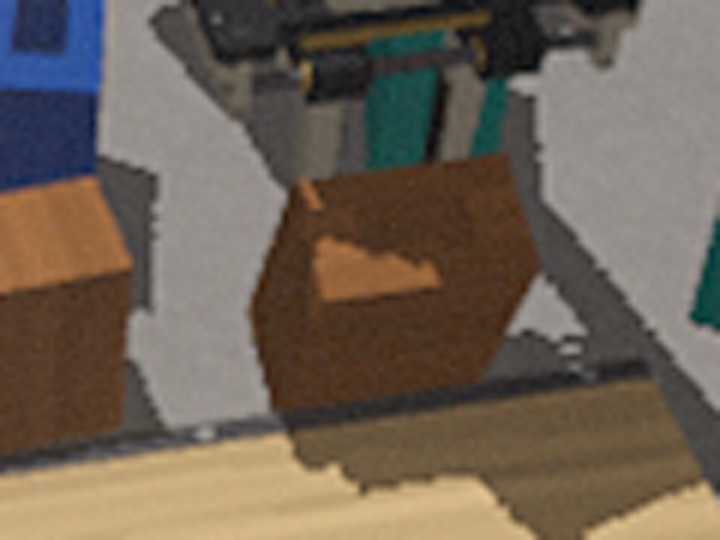

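It is tipping cleanly over the stop (about 15°), square to it. I carry on past the balance point.

jog_arm:
  steps:
    - {"hand":0,"translation":[0,0.004,-0.001],"turn":0}
    - {"hand":0,"translation":[0,0.008,-0.002],"turn":0}
    - {"hand":0,"translation":[0,0.012,-0.003],"turn":0}
    - {"hand":0,"translation":[0,0.016,-0.004],"turn":0}
    - {"hand":0,"translation":[0,0.02,-0.004],"turn":0}
    - {"hand":0,"translation":[0,0.025,-0.004],"turn":0}
    - {"hand":0,"translation":[0,0.03,-0.004],"turn":0}
    - {"hand":0,"translation":[0,0.03,-0.004],"turn":0}

```text
clock: 6.72
tool_pos: [0.615, 0.2291, 0.1185]
tool_rot: [3.141, 0.0, 1.507]
wrist_force: [0.1, 0.3, -0.1]
opening: 0.0464
```

```bash
python3 look.py 6
```

```text
6.825 [0.61453981 0.22918821 0.11850464] [ 0.61819149 -0.1655683  -1.14966361]
```

View pics/l6.png

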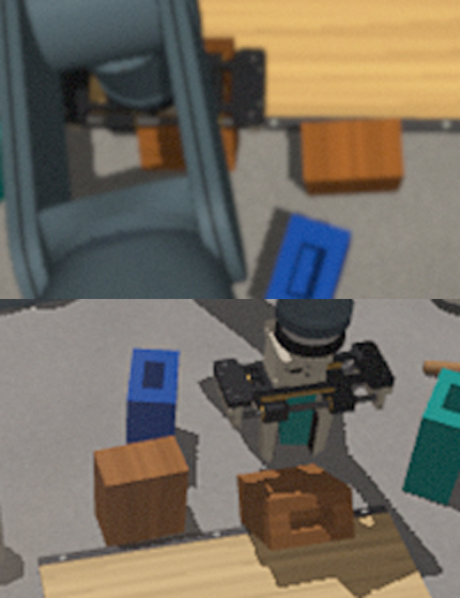

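The block has fallen; its mortised end now faces the board (lower view, 300,520). I lift and retreat to measure the overhang.

jog_arm:
  steps:
    - {"hand":0,"translation":[0,0,-0.05],"turn":0}
    - {"hand":0,"translation":[0,0,-0.1],"turn":0}
    - {"hand":0,"translation":[0.04,-0.04,-0.12],"turn":0}
    - {"hand":0,"translation":[0.09,-0.08,-0.12],"turn":0}
    - {"hand":0,"translation":[0.14,-0.12,-0.12],"turn":0}
    - {"hand":0,"translation":[0.19,-0.16,-0.12],"turn":0}
    - {"hand":0,"translation":[0.23,-0.2,-0.12],"turn":0}
    - {"hand":0,"translation":[0.25,-0.22,-0.12],"turn":0}
    - {"hand":0,"translation":[0.25,-0.22,-0.12],"turn":0}

```text
clock: 7.95
tool_pos: [0.4088, 0.4944, 0.2386]
tool_rot: [-3.141, -0.0, 1.511]
wrist_force: [-0.0, -0.3, -0.1]
opening: 0.0465
```

```bash
python3 look.py 7; python3 - <<'E'
import pickle,cv2,numpy as np
a=pickle.load(open("top7.pkl","rb"))["color"][150:250,190:390,::-1]
b=pickle.load(open("scene7.pkl","rb"))["color"][140:240,270:470,::-1]
cv2.imwrite("pics/c7.png",cv2.resize(np.vstack([a,b]),None,fx=3,fy=3,interpolation=cv2.INTER_CUBIC))
E
```

```text
8.05 [0.41106394 0.49245507 0.23862713] [ 1.06167584 -0.44855379  0.05123192]
```

View pics/c7.png

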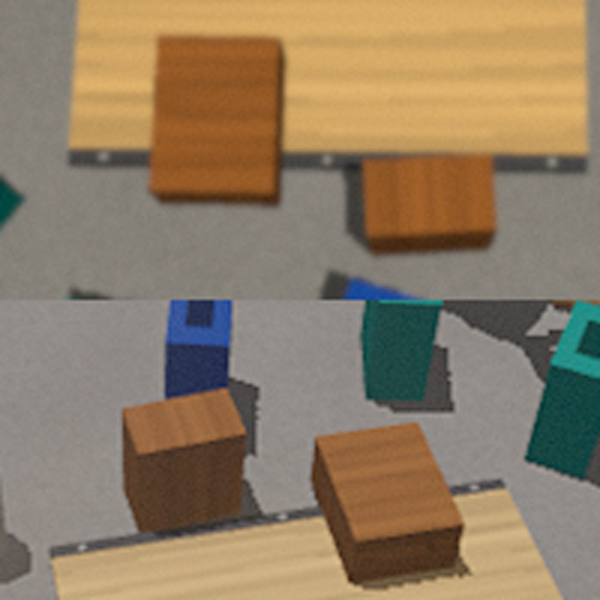

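The leg lies flat; top-view face corners are at crop (157,36), (280,38), (278,195), (151,192). The spacer stands unmoved.

```bash
python3 - <<'E'
from h import *
T=pickle.load(open("top7.pkl","rb"));S=pickle.load(open("scene7.pkl","rb"))
o=np.array([.619,.1415]);a=np.radians(-3.7);x=np.array([np.cos(a),np.sin(a)]);y=np.array([-x[1],x[0]])
t=lambda p:(p[0]/3+189.7,p[1]/3+149.7)
s=lambda p:(p[0]/3+269.7,(p[1]-300)/3+139.7)
def q(n,c,m,ps,z):
    P=[ray(c,m(p),z)[:2]-o for p in ps];P=np.array([(p@x,p@y) for p in P])
    d=(P[0]-P[3]+P[1]-P[2])
    print(n,P.round(3).tolist(),"ctr",P.mean(0).round(4),"edges",[round(float(np.linalg.norm(P[i]-P[i-1])),3) for i in range(4)],"axis deg",round(float(np.degrees(np.arctan2(d[1],d[0]))),1))
q("leg top",T,t,[(157,36),(280,38),(278,195),(151,192)],.072)
q("leg scene",S,s,[(349,539),(462,522),(418,423),(314,438)],.072)
q("spacer top",T,t,[(362,157),(494,154),(495,233),(368,238)],.11)
E
```

```text
leg top [[0.094, 0.137], [0.094, 0.036], [-0.036, 0.033], [-0.035, 0.135]] ctr [0.0292 0.0854] edges [0.13, 0.101, 0.131, 0.102] axis deg 1.1
leg scene [[0.093, 0.035], [0.093, 0.139], [-0.032, 0.14], [-0.032, 0.038]] ctr [0.0304 0.088 ] edges [0.124, 0.103, 0.125, 0.101] axis deg -1.1
spacer top [[-0.013, -0.035], [-0.009, -0.137], [-0.071, -0.138], [-0.076, -0.041]] ctr [-0.042  -0.0875] edges [0.064, 0.102, 0.062, 0.097] axis deg 3.1
```

Centre 30 mm beyond the edge (15–85 allowed), about 1° off square, 60 mm thick face at the right height (edge lengths match 130 x 100). Handing in.

```bash
python3 -c "
from workcell import env
print(env.close_job())"
```

```text
the job is handed in; nothing more can be done
None
```

The leg block now lies flat on the board, square across the stop, and I handed the job in at about 8 s of the 32 s allowed. I slid the brown mortised block to the stop with two part-open fingers, then pushed it near its top until it tipped over.

- **Leg position:** its centre is 29 to 30 mm beyond the stop edge (15 to 85 mm allowed), with the foot end overhanging about 32 to 36 mm.
- **Squareness:** the long axis is within about 1° of square. The top camera gave +1.1° and the scene camera −1.1°.
- **Flatness:** I read this only from the top-face outline, taken at 72 mm height. The top camera measured 130 x 101 mm and the scene camera 125 x 102 mm, so they disagree by about 5 mm on length.
- **Solid block:** it is within about 2 mm of where it started, which is inside the measuring error.
- **Glue bottle and look-alikes:** the arm stayed clear of all of them, but I did not re-measure the bottle at the end.
- **Forces:** the highest wrist reading was about 15 N (12 N sideways, 8.6 N vertical), when seating the block against the stop. The gripper was clear of everything at hand-in.

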